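Clamp a culture flask on the shaker

TASK

Load the culture flask that lies beside the shaker: draw the clamp bar back towards the front, set the flask down flat and softly between the two bars with its long sides along them, about in the middle, then slide the clamp bar up until its spring pad holds the flask snugly against the back bar, and let go. The flask is thin plastic with cells in it: grip and squeeze it only lightly, keep it level, and leave the other things on the bench where they are.

Things in the scene. Friction and masses are not known exactly. Their poses are not given: they have to be found in the camera images.
- flask: Clear culture flask of thin plastic, white screw cap, lying flat on the bench: 97 mm long, 44 wide, 26 high, about 80 g. Origin: centre of its underside; x along its length (cap at -x; the straight sides run from x = -20 to +48 mm), y across, z up. Pick it across its width near the origin. It stands at most 45 N from each finger and 12 N from the clamp pad.
- shaker: White laboratory shaker fixed on the bench, 265 mm deep, 272 wide; the top of its flat platform is 76 mm above the bench. Origin: on the bench under the platform's centre; x to its back, y to its left, z up; front (-x) towards the robot, turned up to 0.3 rad. Two guide rods along x at y = +-118 mm, 18 mm above the platform; the flask lies between them, length along y, either way round.
- back_bar: Fixed bar across the back of the platform, 27 mm high, with a rubber face towards the front. Its face is at x = +85 mm in the shaker's frame. Origin: at the platform's centre, on its top (76 mm above the bench), axes as the shaker's.
- clamp_bar (a joint): Clamp bar sliding on the guide rods (m); it stays where it is left (friction about 6 N). 0 = fully back, at the front of the platform: the gap between pad face and back bar is then 135 mm. Grows to 0.125 towards the back bar (gap = 135 mm minus this value). It starts run in, the gap too narrow for the flask.
- bar_grip (a point): Grip of the clamp bar, on its robot side: centre of an upright black fin, 18 mm thick along the shaker's y, 42 mm long along its x. This point is 112 mm above the bench, 14 mm below the fin's top and 36 mm above the platform. Pinch the fin from above across its thickness.
- clamp_pad: Rubber-faced sprung pad on the clamp bar, 160 mm long, 27 high, facing the back bar. Origin: middle of its face, on the platform's top; axes as the shaker's. Its face is 50 mm from bar_grip (towards +x) when free; it needs 0.9 N to start, then 0.6 N/mm, and goes in 6 mm at most (4.5 N), then meets the bar solidly.
- counter: Round grey hand tally counter, 56 x 76 x 23 mm, a bystander. Origin: centre of its underside.
- dish: White round dish with lid, 93 mm wide, 14 mm high, a bystander. Origin: centre of its underside.
- pen: Ballpoint pen, 145 mm long, 9 mm high, a bystander. Origin: centre of its underside.
Mind the look-alikes: they are no part of the job. What is shaped like the flask but brown or pink is not meant.

How it is judged:
By the outcome, as a careful person would: the job done as asked, in the order asked, and still so for the second after the job is handed in, with the robot touching nothing.
It also fails if it takes over 67 s, if anything falls off the work surface, if the arm or the gripper's body presses on something with over 40 N, if the wrist force passes 120 N, or if a joint passes its speed limit or range.

ROBOT

A 7-joint arm with a two-finger parallel gripper is mounted at the origin on a cart in front of the work surface, level with it; the furniture and walls round the work are solid. World frame = base frame: x ahead of the robot, y to its left, z up, the work surface at z = 0. Lengths are in m, angles in rad, forces in N, time in s.
With the tool pointing down it reaches from about 0.4 to 0.9 m from the base axis. Payload 5.6 kg.
Tool frame: the origin (TCP) lies at the very end of the fingers, on their centre line; the grasp point (between the pads) lies behind it (robot.grasp_offset is the z of the grasp point in the tool frame, in m); z points along the fingers, y is the direction in which the jaws open and shut (so a half turn about z gives the same grasp; the last joint's range is limited). The gripper opens to 92 mm and grips with 3 to 60 N. Pads are 20 mm wide; open, the fingers measure 128 mm over their backs; the gripper's body (75 mm by 189 mm) begins 69 mm behind the grasp point.
Start: joints at [-1.319, 0.468, -0.012, 1.603, 0.006, 1.071, -0.056], TCP at [0.189, 0.622, 0.215] pointing down, gripper open.
Joint ranges: [-2.53, 2.53], [-0.31, 2.02], [-1.57, 1.55], [0.28, 2.44], [-1.29, 4.43], [0.15, 1.84], [-2.92, 2.92]. Speed limits (rad/s): [2.57, 2.57, 3.14, 3.14, 3.14, 3.14, 3.14].

INTERFACE

Orientations are given as a unit quaternion [x, y, z, w].
In Python, from workcell import robot gives the robot as it stands. The module is installed in compiled form; this text tells all that it offers.
- The arm moves only by the tool play_rows, never from a script. Its argument "motion" is a list of rows, each a list of 3 entries, a list of its own where there are three numbers: the shift along the tool's x, y, z in mm, then the turn, a rotation vector about the tool's x, y, z in degrees, then the finger opening in mm, from 0 to 91.9. In form: [[[x, y, z], [rx, ry, rz], fingers], ...]. A call has 1 to 20 rows; each row shifts and turns the pose as measured when the row begins, along the tool's axes as they then stand; what a row does not reach is not made up. A row lasts 1/10 s, in which the tool goes at most 50 mm and 8.59 degrees, less where a joint would pass 70% of its speed; a pose out of reach is approached as far as the arm can. A call is refused whole if a number of a shift passes 50 or a number of a turn 8.59, either way. A call with a gripper value outside its range is refused whole. The fingers move at their own pace and stop on an object; the grip force is fixed at half the most. Time passes only in rows, so rows that do not move let the fingers close. It gives the time, the measured TCP pose, the force and the opening at its end, in the units of the state.
- robot.state(): the state, without advancing time (a new reading comes with each control period).
- robot.read_camera(name): name is "scene" or "top" or "wrist"; returns (picture, depth): 384x512x3 uint8, blue, green, red; 384x512 float32, m along the optical axis (not along the pixel's ray), 0 where there is no reading.
- robot.calibration(name): a dict with "K" (3x3 intrinsics, pixels), "dist" ([k1, k2, p1, p2, k3] as OpenCV has them; the pictures are not rectified), "xyz" and "orientation" of the camera in the world; the wrist camera has in their place "T_tool_cam" (4x4, takes a point from camera to tool coordinates, whose origin is the TCP and whose axes are the flange's). Camera axes: x right, y down, z forward; pixel columns grow to the right and rows downward; lengths in m; the calibration is good to about 2 mm. A picture is of the moment at which its call begins: read the wrist's pose just before it. calibration takes no time and is no camera call.
- robot.job_done(): hands the job in, once; it reports no verdict.
The state is a dict: "clock": time; "joint_pos": joint angles; "joint_velocities": joint speeds; "joint_efforts": joint torques, N m; "eef_pos": TCP position; "tool_rot": TCP orientation; "wrist_force": force on the tool from outside, world axes, zero at the start; "moment": the same for the moment, N m; "gripper_width": finger opening in m.
Only numpy, scipy, OpenCV 4.12 (cv2) and the standard library are available. Lean on these libraries where they do the work, as an engineer would, in place of code of your own. Each camera call takes 0.05 s, during which the arm holds its last target. There are 200 camera calls.

## Working session

There is one attempt and no reset: what is moved stays moved. The work goes in short steps, Python scripts to look and compute and a tool call to move; the robot and the scene stay as the last step left them, time stands still between calls to the robot, and variables do not carry over. Pictures are saved under pics/ and viewed, about 8 in all and at most 12, crops included, and the job is handed in when it is done.

Besides the shell and the picture viewer there is one more tool, called after ">>>" by a JSON object that holds its "method" and its "body", one argument or row to a line. play_rows: Moves the arm, as the interface text tells. Its arguments: {"type":"object","properties":{"motion":{"type":"array"}},"required":["motion"]}

```bash
mkdir -p pics; ls
cat > h.py <<'E'
import numpy as np, cv2
from scipy.spatial.transform import Rotation as R
from workcell import robot
def cam(n):
    c=robot.calibration(n); K=np.array(c["K"]); d=np.array(c["dist"])
    if "T_tool_cam" in c:
        s=robot.state(); T=np.eye(4); T[:3,:3]=R.from_quat(s["tool_rot"]).as_matrix(); T[:3,3]=s["eef_pos"]
        T=T@np.array(c["T_tool_cam"]); return K,d,T[:3,:3],T[:3,3]
    return K,d,R.from_quat(c["orientation"]).as_matrix(),np.array(c["xyz"])
def ray(C,uv,z):
    K,d,Rm,t=C; p=cv2.undistortPoints(np.array(uv,float).reshape(-1,1,2),K,d).reshape(-1,2)
    r=np.c_[p,np.ones(len(p))]@Rm.T
    return t+r*((z-t[2])/r[:,2])[:,None]
def pts(C,uv,dep):
    K,d,Rm,t=C; uv=np.array(uv,float).reshape(-1,2); p=cv2.undistortPoints(uv.reshape(-1,1,2),K,d).reshape(-1,2)
    z=np.array([dep[int(v),int(u)] for u,v in uv]); return t+(np.c_[p,np.ones(len(p))]*z[:,None])@Rm.T
def proj(C,P):
    K,d,Rm,t=C; return cv2.projectPoints(np.array(P,float).reshape(-1,1,3),cv2.Rodrigues(Rm.T)[0],-Rm.T@t,K,d)[0].reshape(-1,2)
E
python3 - <<'E'
from h import *
print(robot.state(), robot.grasp_offset)
for n in ["top","scene"]:
    C=cam(n); im,de=robot.read_camera(n); np.savez(f"{n}0.npz",im=im,de=de)
    cv2.imwrite(f"pics/{n}0.png",cv2.resize(im,(768,576),interpolation=cv2.INTER_CUBIC)); print(n,C[3],C[2].tolist(),C[0].tolist())
print(robot.calibration("wrist"))
E
```

```text
pics
{'clock': 0.0, 'joint_pos': array([-1.31901029,  0.46835971, -0.01158806,  1.60364125,  0.00602728,
        1.07140754, -0.0562847 ]), 'joint_velocities': array([ 0.00055312, -0.00051479,  0.00105206, -0.00122932, -0.00116138,
        0.00153194, -0.00052811]), 'joint_efforts': array([-2.35074567e-04, -5.20578754e+01, -1.31694708e-02, -2.43758726e+01,
       -5.68610395e-02,  1.72233809e-02,  1.55660250e-04]), 'eef_pos': array([0.18875886, 0.62136504, 0.2136444 ]), 'tool_rot': array([ 1.46883934e-01,  9.89153333e-01, -8.89460042e-04, -5.36614770e-05]), 'wrist_force': array([-0.17735099,  0.29022821,  0.27748603]), 'moment': array([ 0.03939037, -0.02807873, -0.03564758]), 'gripper_width': 0.0916182516197787} -0.0187
top [ 0.41684235 -0.00791669  1.57347755] [[0.02438265069026233, -0.9900054095662395, 0.13890563478455087], [-0.9994951780194471, -0.021310141083905523, 0.023564104117449004], [-0.02036849187324838, -0.1394100674864137, -0.9900252308008332]] [[461.8181626260509, 0.0, 257.74754416040804], [0.0, 461.8181626260509, 197.75614858351204], [0.0, 0.0, 1.0]]
scene [-0.11296984
[... 224 characters left out ...]
57.47090337049195, 0.0, 254.558961671187], [0.0, 357.47090337049195, 188.44562529621226], [0.0, 0.0, 1.0]]
{'K': array([[331.33291812,   0.        , 261.51614097],
       [  0.        , 331.33291812, 190.59499013],
       [  0.        ,   0.        ,   1.        ]]), 'dist': array([0.00154856, 0.        , 0.        , 0.        , 0.        ]), 'T_tool_cam': array([[-2.21462297e-04, -9.63580959e-01, -2.67416690e-01,
         7.55226087e-02],
       [ 9.99999888e-01, -1.01612754e-04, -4.62013637e-04,
         3.04058714e-05],
       [ 4.18014597e-04, -2.67416763e-01,  9.63580874e-01,
        -1.69796325e-01],
       [ 0.00000000e+00,  0.00000000e+00,  0.00000000e+00,
         1.00000000e+00]])}
```

View pics/top0.png

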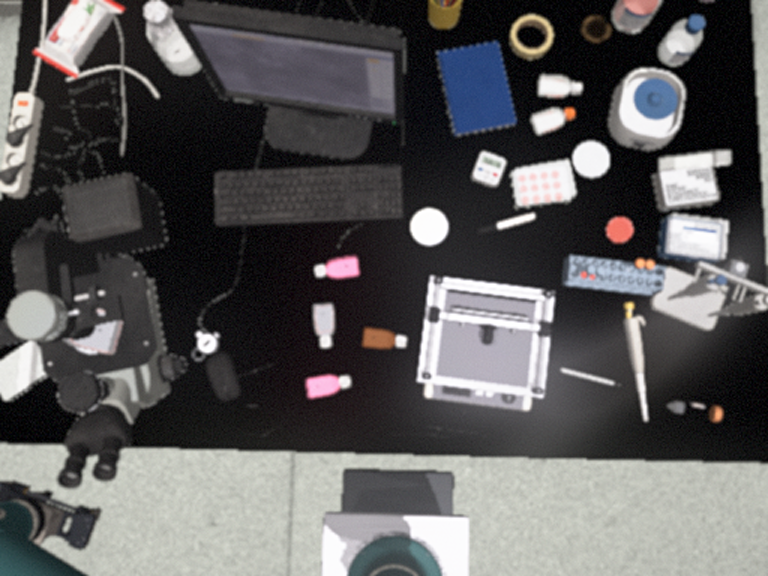

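View pics/scene0.png

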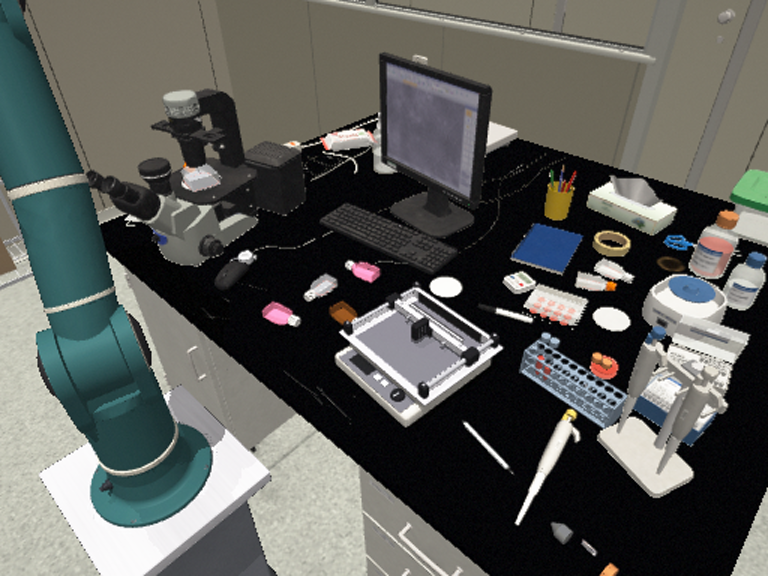

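The top view shows the clear flask at about (323,325), cap downwards at (325,342). The pink ones are at (337,268) and (328,386), and the brown one at (383,338). The shaker is at (487,343), and the black fin at (488,333) sits on the clamp bar, which is run in. Measuring now.

Run:
```python
from h import *
D=np.load("top0.npz"); im,de=D["im"],D["de"]; C=cam("top")
vv,uu=np.mgrid[150:290,190:380]; uv=np.c_[uu.ravel(),vv.ravel()]
P=pts(C,uv,de); H=P[:,2].reshape(vv.shape)
hsv=cv2.cvtColor(im,cv2.COLOR_BGR2HSV)
# flask: region
m=np.zeros(im.shape[:2],np.uint8); m[198:236,203:228]=(hsv[198:236,203:228,2]>60)*255
c=max(cv2.findContours(m,0,1)[0],key=cv2.contourArea); r=cv2.minAreaRect(c); print("flask rect",r)
for z in (0.0,0.013,0.026):
  b=ray(C,cv2.boxPoints(r)+0.0,z); print(z,b.mean(0),[np.linalg.norm(b[i]-b[(i+1)%4]) for i in range(4)],b.round(3).tolist())
print("flask pts z",np.percentile(pts(C,np.argwhere(m>0)[:,::-1],de)[:,2],[5,50,95]))
# heights of platform surroundings
def reg(lo,hi): return (H>lo)&(H<hi)
for lo,hi in((.07,.083),(.083,.1),(.1,.11),(.115,.135)):
  k=reg(lo,hi)&(uu>275); print(lo,hi,k.sum(), P[k.ravel()].mean(0) if k.any() else '')
cv2.imwrite("pics/crop1.png",np.hstack([cv2.resize(im[175:280,270:380],(400,382),interpolation=2),cv2.applyColorMap(cv2.resize(np.clip(H[25:130,80:190]*1800,0,255).astype(np.uint8),(400,382),interpolation=0),2)]))
```

```text
flask rect ((215.5, 216.5), (31.0, 15.0), 90.0)
0.0 [0.56985229 0.17283424 0.        ] [np.float64(0.05179898424826492), np.float64(0.10671278705331051), np.float64(0.05131702703352823), np.float64(0.10680172962029745)] [[0.623, 0.201, 0.0], [0.624, 0.149, 0.0], [0.517, 0.145, 0.0], [0.516, 0.197, 0.0]]
0.013 [0.56858813 0.17134088 0.013     ] [np.float64(0.05137102339399757), np.float64(0.10583113085538776), np.float64(0.050893048087870305), np.float64(0.10591933858292739)] [[0.621, 0.199, 0.013], [0.622, 0.148, 0.013], [0.516, 0.144, 0.013], [0.515, 0.195, 0.013]]
0.026 [0.56732397 0.16984753 0.026     ] [np.float64(0.050943062539730175), np.float64(0.10494947465746503), np.float64(0.05046906914221238), np.float64(0.10503694754555754)] [[0.619, 0.197, 0.026], [0.62, 0.146, 0.026], [0.515, 0.143, 0.026], [0.514, 0.193, 0.026]]
flask pts z [-0.00304986  0.02260189  0.03028731]
0.07 0.083 4234 [ 0.5334817  -0.18549671  0.07616369]
0.083 0.1 580 [ 0.56694483 -0.19025044  0.09404422]
0.1 0.11 910 [ 0.5876493  -0.19300572  0.10408903]
0.115 0.135 76 [ 0.54811177 -0.18711491  0.12409657]
```

View pics/crop1.png

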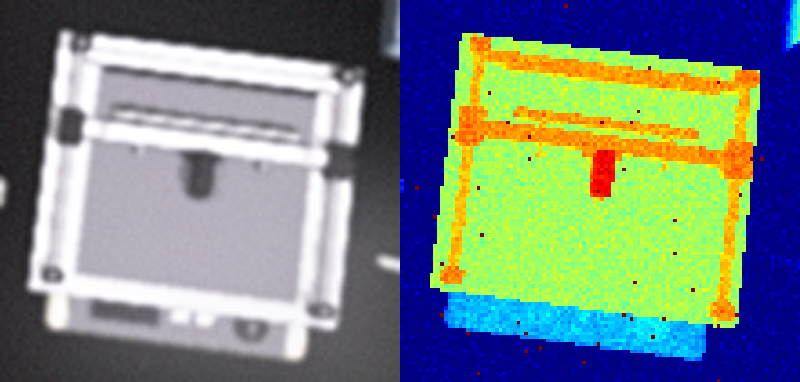

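The crop shows the clamp bar at mid-travel, turned slightly clockwise, with the fin (red, about (602,173)) on its robot side. Now I'll fit the shaker's yaw, the fin and the bars.

Run:
```python
from h import *
D=np.load("top0.npz"); im,de=D["im"],D["de"]; C=cam("top")
vv,uu=np.mgrid[175:280,270:380]; uv=np.c_[uu.ravel(),vv.ravel()]
P=pts(C,uv+0.0,de); H=P[:,2].reshape(vv.shape)
m=((H>.06)*255).astype(np.uint8); m=cv2.morphologyEx(m,cv2.MORPH_OPEN,np.ones((3,3)))
c=max(cv2.findContours(m,0,1)[0],key=cv2.contourArea).reshape(-1,2)+[270,175]
w=ray(C,c,.076)[:,:2].astype(np.float32); r=cv2.minAreaRect(w); print("platform",r)
k=(H>.098)&(H<.112)
# back bar/rods: yaw scan to maximise the sharpness of x profile
Q=P[k.ravel()][:,:2]
best=None
for a in np.radians(np.arange(-17,17,.25)):
    x=Q[:,0]*np.cos(a)+Q[:,1]*np.sin(a); y=-Q[:,0]*np.sin(a)+Q[:,1]*np.cos(a)
    h=np.histogram(x,np.arange(.2,.9,.004))[0]; s=(h.astype(float)**2).sum()
    h2=np.histogram(y,np.arange(-.6,.3,.004))[0]; s+=(h2.astype(float)**2).sum()
    if best is None or s>best[0]: best=(s,a)
print("yaw scan",best, np.degrees(best[1]))
a=best[1]; Rz=lambda q:np.c_[q[:,0]*np.cos(a)+q[:,1]*np.sin(a),-q[:,0]*np.sin(a)+q[:,1]*np.cos(a)]
w2=Rz(w); lo,hi=np.percentile(w2,[2,98],axis=0); print("platform in rot",w2.min(0),w2.max(0),lo,hi)
ctr=(w2.min(0)+w2.max(0))/2
q=Rz(Q)
print("x hist");h,e=np.histogram(q[:,0][abs(q[:,1]-ctr[1])<.08],np.arange(.35,.75,.005));print([(round(b-ctr[0],3),int(n)) for n,b in zip(h,e) if n])
F=P[(H>.116).ravel()&(H<.135).ravel()]; f=Rz(F); print("fin",np.percentile(f,[3,50,97],axis=0)-ctr, F.mean(0))
print("ctr world",ctr[0]*np.cos(a)-ctr[1]*np.sin(a),ctr[0]*np.sin(a)+ctr[1]*np.cos(a))
fr=cv2.minAreaRect(F[:,:2].astype(np.float32));print(fr)
```

```text
platform ((0.5474560856819153, -0.18790388107299805), (0.271902471780777, 0.2319166511297226), 83.88550567626953)
yaw scan (np.float64(94534.0), np.float64(-0.10471975511965978)) -6.000000000000001
platform in rot [ 0.44790642 -0.26576387] [0.68002691 0.00647778] [ 0.448396   -0.26525989] [0.67993494 0.00619036]
x hist
[(np.float64(-0.024), 1), (np.float64(-0.019), 1), (np.float64(-0.009), 1), (np.float64(-0.004), 1), (np.float64(0.001), 1), (np.float64(0.006), 1), (np.float64(0.011), 2), (np.float64(0.016), 11), (np.float64(0.021), 63), (np.float64(0.026), 77), (np.float64(0.031), 72), (np.float64(0.036), 9), (np.float64(0.041), 45), (np.float64(0.046), 69), (np.float64(0.051), 4), (np.float64(0.081), 22), (np.float64(0.086), 72), (np.float64(0.091), 64), (np.float64(0.096), 44)]
fin [[-0.01799949 -0.00768486]
 [ 0.00016975  0.00080736]
 [ 0.01920034  0.0091042 ]] [ 0.54811177 -0.18711491  0.12409657]
ctr world 0.5473258123292515 -0.18788341688894528
((0.5482692122459412, -0.18699659407138824), (0.01822606287896633, 0.03857860341668129), 87.72050476074219)
```

Yaw is about -6°, the platform centre is (0.5475,-0.188), the fin is at (0.548,-0.187) and the gap is about 35 mm. The flask is near (0.568,0.171) with its cap towards the robot. I'm moving clear of the microscope and towards the flask for a close look on the way.

>>> {"method": "play_rows", "body": {
  "motion": [
    [[-6,-20,-6],[0,0,0],91],
    [[-6,-20,-6],[0,0,0],91],
    [[-6,-20,-6],[0,0,0],91],
    [[-6,-20,-6],[0,0,0],91],
    [[-6,-20,-6],[0,0,0],91],
    [[-6,-20,-6],[0,0,0],91],
    [[-6,-20,-6],[0,0,0],91],
    [[-6,-20,-6],[0,0,0],91],
    [[-25,-12,0],[0,0,0],91],
    [[-25,-12,0],[0,0,0],91],
    [[-25,-12,0],[0,0,0],91],
    [[-25,-12,0],[0,0,0],91],
    [[-25,-12,0],[0,0,0],91],
    [[-25,-12,0],[0,0,0],91],
    [[-25,-12,0],[0,0,0],91],
    [[-25,-12,0],[0,0,0],91]
  ]
}}

```text
clock: 1.7
eef_pos: [0.3524, 0.2909, 0.259]
tool_rot: [0.142, 0.99, -0.006, -0.002]
wrist_force: [0.1, -0.2, -0.2]
gripper_width: 0.091
```

```bash
cat >> h.py <<'E'
def go(xyz,yaw):
    "total shift in tool axes (mm), turn about tool z (deg) to reach xyz with tool y at yaw (deg, mod 180), level"
    s=robot.state(); Rm=R.from_quat(s["tool_rot"]).as_matrix(); d=np.array(xyz)-s["eef_pos"]
    y=np.degrees(np.arctan2(Rm[1,1],Rm[0,1])); t=(yaw-y+90)%180-90
    print("t",round(s["clock"],2),"pos",s["eef_pos"].round(4),"yaw",y.round(2),"tilt",Rm[:2,2].round(4),"shift",(Rm.T@d*1000).round(1),"turn tool z",round(-t,2),"F",np.round(s["wrist_force"],1),"w",round(s["gripper_width"]*1000,1),"q",s["joint_pos"].round(2))
def shaker(x,y,z=0,o=(0.5475,-0.188),a=-0.1055):
    return np.array([o[0]+x*np.cos(a)-y*np.sin(a),o[1]+x*np.sin(a)+y*np.cos(a),z])
E
python3 -c "
from h import *
go([.5,.16,.30],84)"
```

```text
t 1.7 pos [0.3524 0.2909 0.259 ] yaw 73.64 tilt [-0.0056 -0.0111] shift [-178.4  -84.5  -40.4] turn tool z -10.36 F [ 0.1 -0.2 -0.2] w 91.0 q [-0.95  0.09  0.19  2.01 -0.01  1.06  0.54]
```

>>> {"method": "play_rows", "body": {
  "motion": [
    [[-22,-10,-5],[0,0,-1.3],91],
    [[-22,-10,-5],[0,0,-1.3],91],
    [[-22,-10,-5],[0,0,-1.3],91],
    [[-22,-10,-5],[0,0,-1.3],91],
    [[-22,-10,-5],[0,0,-1.3],91],
    [[-22,-10,-5],[0,0,-1.3],91],
    [[-22,-10,-5],[0,0,-1.3],91],
    [[-22,-10,-5],[0,0,-1.3],91],
    [[0,0,0],[0,0,0],91],
    [[0,0,0],[0,0,0],91]
  ]
}}

```text
clock: 2.7
eef_pos: [0.5141, 0.167, 0.2977]
tool_rot: [0.052, 0.999, -0.008, -0.005]
wrist_force: [-0.8, -0.7, -0.6]
gripper_width: 0.0911
```

```bash
cat >> h.py <<'E'
def go(xyz,yaw):
    "total shift in tool axes (mm) and rotation vector (deg, tool axes) to reach xyz, tool y at yaw (mod 180), pointing down"
    s=robot.state(); Rm=R.from_quat(s["tool_rot"]).as_matrix(); d=np.array(xyz)-s["eef_pos"]
    y=np.degrees(np.arctan2(Rm[1,1],Rm[0,1])); t=np.radians(y+(yaw-y+90)%180-90)
    G=np.c_[[np.cos(t+np.pi/2),np.sin(t+np.pi/2),0],[np.cos(t),np.sin(t),0],[0,0,-1]]
    print("t",round(s["clock"],2),"pos",s["eef_pos"].round(4),"yaw",y.round(2),"tilt",Rm[:2,2].round(4),"shift",(Rm.T@d*1000).round(1),"rot",np.degrees(R.from_matrix(Rm.T@G).as_rotvec()).round(2),"F",np.round(s["wrist_force"],1),"w",round(s["gripper_width"]*1000,1),"q",s["joint_pos"].round(2))
E
python3 - <<'E'
from h import *
go(shaker(.0005,0,.2),84)
C=cam("wrist"); im,de=robot.read_camera("wrist"); np.savez("w1.npz",im=im,de=de)
cv2.imwrite("pics/w1.png",im); print(proj(C,[[.5685,.171,.026],[.616,.171,.026],[.52,.171,.026]]))
vis=im.copy()
E
```

```text
t 2.7 pos [0.5141 0.167  0.2977] yaw 84.09 tilt [-0.0106 -0.0158] shift [ -71.2 -348.   102.9] rot [-0.96 -0.51  0.09] F [-0.8 -0.7 -0.6] w 91.1 q [-0.68  0.21  0.35  1.78 -0.07  1.18  1.16]
[[271.78428766 197.06451157]
 [274.95887923 228.94562781]
 [268.36547035 162.72760642]]
```

View pics/w1.png

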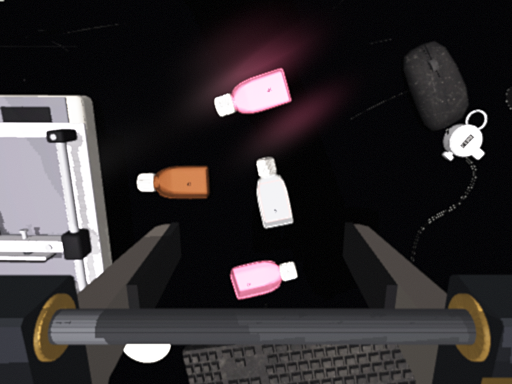

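The wrist view shows the clear flask at about (274,193), cap at (265,165). The brown flask is at (175,182) and pink ones at (260,92) and (263,279), all clear of the finger paths. Fitting its pose.

Run:
```python
from h import *
D=np.load("w1.npz"); im,de=D["im"],D["de"]; C=cam("wrist")
hsv=cv2.cvtColor(im,cv2.COLOR_BGR2HSV); m=np.zeros(im.shape[:2],np.uint8)
m[150:235,235:310]=((hsv[150:235,235:310,2]>70)&(hsv[150:235,235:310,1]<70))*255
c=max(cv2.findContours(m,0,1)[0],key=cv2.contourArea)
P=pts(C,c.reshape(-1,2),de); print("z",np.percentile(P[:,2],[10,50,90]))
for z in (.013,.022):
  w=ray(C,c,z)[:,:2]; r=cv2.minAreaRect((w*1000).astype(np.float32)); b=cv2.boxPoints(r)
  print(z,r,b.round(1).tolist())
```

```text
z [-0.00106311  0.00033748  0.02209181]
0.013 ((565.2199096679688, 170.64707946777344), (103.99559020996094, 46.10264205932617), 6.143835067749023) [[511.1000061035156, 188.0], [516.0, 142.1999969482422], [619.4000244140625, 153.3000030517578], [614.5, 199.10000610351562]]
0.022 ((562.7579956054688, 170.78207397460938), (101.9391098022461, 45.19096374511719), 6.143830299377441) [[509.70001220703125, 187.8000030517578], [514.5, 142.89999389648438], [615.9000244140625, 153.8000030517578], [611.0, 198.6999969482422]]
```

>>> {"method": "play_rows", "body": {
  "motion": [
    [[-5,-25,5],[0,0,0],50],
    [[-5,-25,5],[0,0,0],50],
    [[-5,-25,5],[0,0,0],50],
    [[-5,-25,5],[0,0,0],50],
    [[-5,-25,5],[0,0,0],50],
    [[-5,-25,5],[0,0,0],50],
    [[-5,-25,5],[0,0,0],50],
    [[-5,-25,5],[0,0,0],50],
    [[-5,-25,5],[0,0,0],50],
    [[-5,-25,5],[0,0,0],50],
    [[-5,-25,5],[0,0,0],50],
    [[-5,-25,5],[0,0,0],50],
    [[-5,-25,5],[-0.5,-0.3,0],50],
    [[-5,-20,5],[-0.5,-0.2,0],50],
    [[0,0,0],[0,0,0],50]
  ]
}}

```text
clock: 4.25
eef_pos: [0.5427, -0.1756, 0.2244]
tool_rot: [0.037, 0.999, 0.006, -0.005]
wrist_force: [-0.6, -0.4, -0.4]
gripper_width: 0.05
```

Run:
```python
from h import *
go(shaker(.0005,0,.094),84)
C=cam("wrist"); im,de=robot.read_camera("wrist"); np.savez("w2.npz",im=im,de=de)
u=proj(C,[shaker(.0215,.009,.126),shaker(.0215,-.009,.126),shaker(-.0205,-.009,.126),shaker(-.0205,.009,.126)])
print(u.round(1).tolist())
v=cv2.polylines(im.copy(),[u.round().astype(int)],True,(0,255,0),1); cv2.imwrite("pics/w2.png",v)
```

```text
t 4.25 pos [ 0.5427 -0.1756  0.2244] yaw 85.73 tilt [-0.0095  0.0117] shift [ -7.6 -13.4 130.2] rot [ 0.62 -0.6   1.73] F [-0.6 -0.4 -0.4] w 50.0 q [-0.15  0.35  0.52  1.81 -0.21  1.05  1.94]
[[256.1, 223.8], [235.2, 223.2], [235.7, 175.6], [257.4, 176.2]]
```

View pics/w2.png

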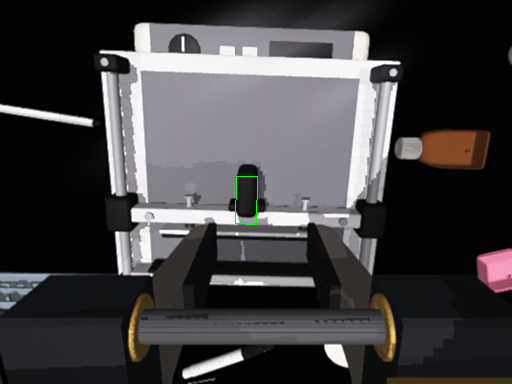

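The fin appears at about (247,190), slightly above the projected box in the image. Checking this with the depth before descending.

Run:
```python
from h import *
D=np.load("w2.npz"); im,de=D["im"],D["de"]; C=cam("wrist")
vv,uu=np.mgrid[150:260,100:400]; uv=np.c_[uu.ravel(),vv.ravel()]; P=pts(C,uv,de)
k=(abs(P[:,2]-.126)<.009)&(abs(uv[:,0]-247)<25)&(uv[:,1]<240)
F=P[k]; a=-0.1055; o=np.array([.5475,-.188])
T=lambda P:(P[:,:2]-o)@np.array([[np.cos(a),-np.sin(a)],[np.sin(a),np.cos(a)]])
f=T(F); print(k.sum(),np.percentile(f,[2,25,50,75,98],axis=0).round(4).T,np.median(F[:,2]), uv[k].min(0),uv[k].max(0))
# bar top & rods
k=(P[:,2]>.098)&(P[:,2]<.110); f=T(P[k]); kk=(abs(f[:,1])<.09)&(abs(f[:,1])>.02); print("bar x",np.histogram(f[kk,0],np.arange(-.06,.1,.005)))
g=f[abs(f[:,1])>.1]; print("rods y",np.median(g[g[:,1]>0,1]),np.median(g[g[:,1]<0,1]))
```

```text
980 [[-0.0239 -0.0153 -0.0054  0.0049  0.015 ]
 [-0.0068 -0.0023  0.002   0.0063  0.0106]] 0.12514805352761255 [236 169] [257 217]
bar x (array([  0,   0,   0,   0,   0,   0,   0,   0,   0,   0,   0,   0,   0,
        16,   0, 655, 789, 695, 112, 256, 364,  80,   0,   0,   0,   0,
         0,   0,   0,   0,   0]), array([-6.00000000e-02, -5.50000000e-02, -5.00000000e-02, -4.50000000e-02,
       -4.00000000e-02, -3.50000000e-02, -3.00000000e-02, -2.50000000e-02,
       -2.00000000e-02, -1.50000000e-02, -1.00000000e-02, -5.00000000e-03,
       -2.77555756e-17,  5.00000000e-03,  1.00000000e-02,  1.50000000e-02,
        2.00000000e-02,  2.50000000e-02,  3.00000000e-02,  3.50000000e-02,
        4.00000000e-02,  4.50000000e-02,  5.00000000e-02,  5.50000000e-02,
        6.00000000e-02,  6.50000000e-02,  7.00000000e-02,  7.50000000e-02,
        8.00000000e-02,  8.50000000e-02,  9.00000000e-02,  9.50000000e-02]))
rods y 0.11841425092396736 -0.11475430646821207
```

>>> {"method": "play_rows", "body": {
  "motion": [
    [[-3,-7,20],[0.3,-0.3,1],50],
    [[-2,-5,20],[0.3,-0.3,0.7],50],
    [[0,0,20],[0,0,0],50],
    [[0,0,20],[0,0,0],50],
    [[0,0,15],[0,0,0],50],
    [[0,0,10],[0,0,0],50],
    [[0,0,0],[0,0,0],50]
  ]
}}

```text
clock: 5.0
eef_pos: [0.5496, -0.1722, 0.1176]
tool_rot: [0.044, 0.999, 0.003, 0.002]
wrist_force: [-0.6, -4.4, -3.0]
gripper_width: 0.0502
```

```bash
python3 -c "
from h import *
go(shaker(-.002,.001,.094),84)"
```

```text
t 5.0 pos [ 0.5496 -0.1722  0.1176] yaw 84.95 tilt [0.0044 0.0061] shift [  2.7 -15.   23.5] rot [0.37 0.22 0.95] F [-0.6 -4.4 -3. ] w 50.2 q [-0.11  0.49  0.47  1.89 -0.3   0.83  2.  ]
```

>>> {"method": "play_rows", "body": {
  "motion": [
    [[1,-5,0],[0,0,0.3],50],
    [[1,-5,0],[0.2,0.1,0.3],50],
    [[1,-5,0],[0.2,0.1,0.3],50],
    [[0,0,0],[0,0,0],50]
  ]
}}

```text
clock: 5.4
eef_pos: [0.546, -0.1869, 0.1196]
tool_rot: [0.052, 0.999, 0.0, 0.001]
wrist_force: [1.7, 0.9, -0.1]
gripper_width: 0.0498
```

```bash
python3 -c "
from h import *
go(shaker(-.002,.001,.094),84)"
```

```text
t 5.4 pos [ 0.546  -0.1869  0.1196] yaw 84.0 tilt [0.0026 0.0005] shift [ 0.5  0.1 25.6] rot [ 0.04  0.14 -0.  ] F [ 1.7  0.9 -0.1] w 49.8 q [-0.1   0.49  0.48  1.89 -0.3   0.83  2.  ]
```

>>> {"method": "play_rows", "body": {
  "motion": [
    [[0,0,9],[0,0,0],50],
    [[0,0,9],[0,0,0],50],
    [[0,0,8],[0,0,0],50],
    [[0,0,0],[0,0,0],50]
  ]
}}

```text
clock: 5.8
eef_pos: [0.5463, -0.1864, 0.0917]
tool_rot: [0.052, 0.999, 0.001, 0.002]
wrist_force: [-0.5, 0.4, 0.1]
gripper_width: 0.0496
```

```bash
python3 -c "
from h import *
go(shaker(-.002,.001,.094),84)"
```

```text
t 5.8 pos [ 0.5463 -0.1864  0.0917] yaw 84.0 tilt [0.0033 0.0014] shift [ 0.7 -0.5 -2.3] rot [ 0.1   0.18 -0.  ] F [-0.5  0.4  0.1] w 49.6 q [-0.08  0.53  0.46  1.9  -0.33  0.78  2.02]
```

>>> {"method": "play_rows", "body": {
  "motion": [
    [[0,0,-1],[0,0,0],10],
    [[0,0,0],[0,0,0],10],
    [[0,0,0],[0,0,0],10],
    [[0,0,0],[0,0,0],10],
    [[0,0,0],[0,0,0],10],
    [[0,0,0],[0,0,0],10]
  ]
}}

```text
clock: 6.4
eef_pos: [0.5461, -0.188, 0.0923]
tool_rot: [0.053, 0.999, -0.0, 0.002]
wrist_force: [0.0, 0.4, -1.4]
gripper_width: 0.0175
```

```bash
python3 -c "
from h import *
go(shaker(-.097,.001,.093),84)"
```

```text
t 6.4 pos [ 0.5461 -0.188   0.0923] yaw 83.92 tilt [ 0.0031 -0.0007] shift [95.6  1.  -1. ] rot [-0.02  0.18 -0.08] F [ 0.   0.4 -1.4] w 17.5 q [-0.08  0.53  0.46  1.9  -0.32  0.78  2.02]
```

>>> {"method": "play_rows", "body": {
  "motion": [
    [[5,0,0],[0,0,0],10],
    [[8,0,0],[0,0,0],10],
    [[8,0,0],[0,0,0],10],
    [[8,0,0],[0,0,0],10],
    [[8,0,0],[0,0,0],10],
    [[8,0,0],[0,0,0],10],
    [[0,0,0],[0,0,0],10]
  ]
}}

```text
clock: 7.1
eef_pos: [0.5102, -0.1841, 0.0923]
tool_rot: [0.053, 0.999, -0.003, 0.012]
wrist_force: [-2.9, -2.0, -0.2]
gripper_width: 0.0175
```

```bash
python3 -c "
from h import *
go(shaker(-.097,.000,.093),84)"
```

```text
t 7.1 pos [ 0.5102 -0.1841  0.0923] yaw 83.94 tilt [ 0.0237 -0.0076] shift [59.5  0.  -2.1] rot [-0.29  1.39 -0.06] F [-2.9 -2.  -0.2] w 17.5 q [-0.09  0.47  0.47  2.01 -0.32  0.71  2.04]
```

>>> {"method": "play_rows", "body": {
  "motion": [
    [[6,0,0],[0,0.5,0],10],
    [[9,0,0],[0,0.5,0],10],
    [[9,0,0],[0,0.4,0],10],
    [[9,0,0],[0,0.3,0],10],
    [[9,0,0],[0,0.3,0],10],
    [[9,0,0],[0,0.3,0],10],
    [[8,0,0],[0,0.3,0],10],
    [[0,0,0],[0,0,0],10],
    [[0,0,0],[0,0,0],10]
  ]
}}

```text
clock: 8.0
eef_pos: [0.4648, -0.1793, 0.0924]
tool_rot: [0.055, 0.998, -0.006, 0.003]
wrist_force: [0.8, -2.2, -4.7]
gripper_width: 0.0181
```

```bash
python3 -c "
from h import *
go(shaker(-.097,.000,.093),84)"
```

```text
t 8.0 pos [ 0.4648 -0.1793  0.0924] yaw 83.74 tilt [ 0.0062 -0.0116] shift [13.9 -0.  -0.7] rot [-0.62  0.42 -0.25] F [ 0.8 -2.2 -4.7] w 18.1 q [-0.11  0.41  0.49  2.1  -0.28  0.69  2.03]
```

>>> {"method": "play_rows", "body": {
  "motion": [
    [[6,0,0],[-0.2,0.2,0],10],
    [[8,0,0],[-0.2,0.2,0],10],
    [[0,0,0],[-0.2,0,-0.2],10],
    [[0,0,0],[0,0,0],50],
    [[0,0,0],[0,0,0],50],
    [[0,0,0],[0,0,0],50],
    [[0,0,0],[0,0,0],50]
  ]
}}

```text
clock: 8.7
eef_pos: [0.4551, -0.1771, 0.0931]
tool_rot: [0.051, 0.999, -0.001, 0.003]
wrist_force: [0.2, 0.6, -0.1]
gripper_width: 0.0475
```

```bash
python3 -c "
from h import *
go([.565,.1706,.25],96)"
```

```text
t 8.7 pos [ 0.4551 -0.1771  0.0931] yaw 84.17 tilt [ 0.0063 -0.0013] shift [ -75.   357.  -156.7] rot [ -0.08   0.36 -11.83] F [ 0.2  0.6 -0.1] w 47.5 q [-0.1   0.39  0.48  2.12 -0.29  0.68  2.05]
```

>>> {"method": "play_rows", "body": {
  "motion": [
    [[0,0,-10],[0,0,0],60],
    [[0,0,-20],[0,0,0],80],
    [[0,0,-25],[0,0,-2],85],
    [[0,0,-25],[0,0,-2],85],
    [[0,0,-25],[0,0,-2],85],
    [[0,0,-25],[0,0,-3],85],
    [[0,0,-25],[0,0,-3],85],
    [[-10,24,0],[0,0,0],85],
    [[-10,24,0],[0,0,0],85],
    [[-10,24,0],[0,0,0],85],
    [[-10,24,0],[0,0,0],85],
    [[-10,24,0],[0,0,0],85],
    [[-10,24,0],[0,0,0],85],
    [[-10,24,0],[0,0,0],85],
    [[-10,24,0],[0,0,0],85],
    [[-10,24,0],[0,0,0],85],
    [[-10,24,0],[0,0,0],85],
    [[-10,24,0],[0,0,0],85],
    [[-10,24,0],[0,0,0],85],
    [[0,0,0],[0,0,0],85]
  ]
}}

```text
clock: 10.7
eef_pos: [0.544, 0.1313, 0.2715]
tool_rot: [-0.054, 0.998, -0.002, 0.01]
wrist_force: [-0.4, 0.7, 0.1]
gripper_width: 0.0852
```

```bash
python3 -c "
from h import *
go([.565,.1706,.25],96)"
```

```text
t 10.7 pos [0.544  0.1313 0.2715] yaw 96.24 tilt [ 0.0199 -0.0025] shift [-24.7  36.8  21.8] rot [-0.26  1.12  0.24] F [-0.4  0.7  0.1] w 85.2 q [-0.56  0.25  0.31  1.8  -0.08  1.09  1.45]
```

>>> {"method": "play_rows", "body": {
  "motion": [
    [[-9,13,10],[0,0.4,0],85],
    [[-9,13,20],[0,0.4,0],85],
    [[-8,12,20],[0,0.4,0],85],
    [[0,0,25],[0,0,0],75],
    [[0,0,25],[0,0,0],75],
    [[0,0,10],[0,0,0],75],
    [[0,0,0],[0,0,0],75],
    [[0,0,0],[0,0,0],75]
  ]
}}

```text
clock: 11.5
eef_pos: [0.569, 0.1676, 0.165]
tool_rot: [-0.052, 0.999, -0.004, 0.002]
wrist_force: [0.8, 0.0, 0.9]
gripper_width: 0.0751
```

Run:
```python
from h import *
go([.565,.1706,.03],96)
C=cam("wrist"); im,de=robot.read_camera("wrist"); np.savez("w3.npz",im=im,de=de)
f=np.array([.565,.1706,0]); a=np.radians(6); X=np.array([np.cos(a),np.sin(a),0]); Y=np.array([-np.sin(a),np.cos(a),0])
u=proj(C,[f+X*x+Y*y+[0,0,.026] for x,y in((-.02,-.022),(.048,-.022),(.048,.022),(-.02,.022))])
cv2.imwrite("pics/w3.png",cv2.polylines(im.copy(),[u.round().astype(int)],True,(0,255,0),1))
```

```text
t 11.5 pos [0.569  0.1676 0.165 ] yaw 96.0 tilt [ 0.0053 -0.0072] shift [  4.3   4.4 135. ] rot [-0.44  0.26 -0.  ] F [0.8 0.  0.9] w 75.1 q [-0.57  0.43  0.28  1.81 -0.13  0.92  1.45]
```

View pics/w3.png

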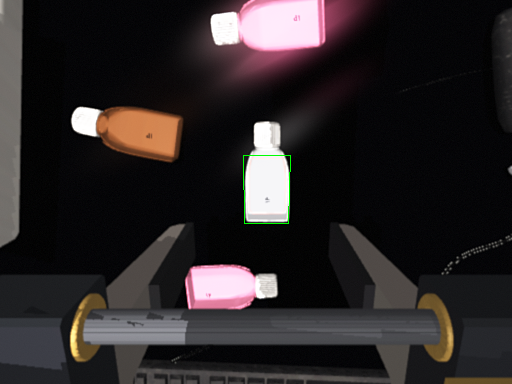

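The projected flask outline fits the flask's straight-sided body at (244–290, 155–222) to about a pixel, so the estimate holds. Descending.

>>> {"method": "play_rows", "body": {
  "motion": [
    [[2,2,10],[-0.2,0.1,0],70],
    [[2,2,20],[-0.2,0.1,0],70],
    [[1,1,25],[0,0,0],70],
    [[0,0,25],[0,0,0],70],
    [[0,0,20],[0,0,0],70],
    [[0,0,10],[0,0,0],70],
    [[0,0,0],[0,0,0],70],
    [[0,0,0],[0,0,0],70]
  ]
}}

```text
clock: 12.35
eef_pos: [0.5685, 0.1742, 0.0573]
tool_rot: [-0.052, 0.999, 0.003, 0.007]
wrist_force: [-0.4, 0.0, -0.0]
gripper_width: 0.0699
```

```bash
python3 -c "
from h import *
go([.566,.1706,.005],96)"
```

```text
t 12.35 pos [0.5685 0.1742 0.0573] yaw 95.97 tilt [0.0135 0.0065] shift [ 3.5 -3.6 52.3] rot [ 0.29  0.81 -0.03] F [-0.4  0.  -0. ] w 69.9 q [-0.53  0.57  0.23  1.87 -0.2   0.7   1.49]
```

>>> {"method": "play_rows", "body": {
  "motion": [
    [[1.5,-2,8],[0.3,0.4,0],70],
    [[1.5,-2,10],[0,0.4,0],70],
    [[0.5,0,10],[0,0,0],70],
    [[0,0,10],[0,0,0],70],
    [[0,0,5],[0,0,0],70],
    [[0,0,0],[0,0,0],70],
    [[0,0,0],[0,0,0],70]
  ]
}}

```text
clock: 13.05
eef_pos: [0.567, 0.17, 0.0128]
tool_rot: [-0.052, 0.999, 0.0, 0.001]
wrist_force: [0.3, 0.8, -0.2]
gripper_width: 0.0695
```

```bash
python3 -c "
from h import *
go([.566,.1706,.005],96)"
```

```text
t 13.05 pos [0.567  0.17   0.0128] yaw 95.95 tilt [0.0027 0.0008] shift [1.  0.7 7.8] rot [ 0.03  0.16 -0.05] F [ 0.3  0.8 -0.2] w 69.5 q [-0.51  0.65  0.22  1.88 -0.22  0.63  1.51]
```

>>> {"method": "play_rows", "body": {
  "motion": [
    [[0.5,0.5,5],[0,0,0],65],
    [[0.5,0.3,3],[0,0,0],60],
    [[0,0,0],[0,0,0],55],
    [[0,0,0],[0,0,0],50],
    [[0,0,0],[0,0,0],47],
    [[0,0,0],[0,0,0],44],
    [[0,0,0],[0,0,0],42],
    [[0,0,0],[0,0,0],41],
    [[0,0,0],[0,0,0],41]
  ]
}}

```text
clock: 13.95
eef_pos: [0.5666, 0.1713, 0.0052]
tool_rot: [-0.052, 0.999, 0.001, 0.002]
wrist_force: [-0.7, -0.9, -0.1]
gripper_width: 0.0417
```

```bash
python3 -c "
from h import *
go([.566,.1706,.005],96)"
```

```text
t 13.95 pos [0.5666 0.1713 0.0052] yaw 95.97 tilt [0.0045 0.0016] shift [ 0.7 -0.6  0.2] rot [ 0.07  0.26 -0.03] F [-0.7 -0.9 -0.1] w 41.7 q [-0.51  0.66  0.21  1.88 -0.22  0.62  1.51]
```

>>> {"method": "play_rows", "body": {
  "motion": [
    [[0,0,0],[0,0,0],38],
    [[0,0,0],[0,0,0],38],
    [[0,0,0],[0,0,0],38]
  ]
}}

```text
clock: 14.25
eef_pos: [0.5665, 0.1712, 0.0051]
tool_rot: [-0.052, 0.999, 0.001, 0.002]
wrist_force: [-0.1, -0.2, -1.0]
gripper_width: 0.0416
```

>>> {"method": "play_rows", "body": {
  "motion": [
    [[0,0,-5],[0,0,0],38],
    [[0,0,-10],[0,0,0],38],
    [[0,0,-15],[0,0,0],38],
    [[0,0,-20],[0,0,0],38],
    [[0,0,-20],[0,0,0],38],
    [[0,0,-20],[0,0,0],38],
    [[0,0,-20],[0,0,0],38],
    [[0,0,-20],[0,0,0],38],
    [[0,0,-20],[0,0,0],38],
    [[0,0,-20],[0,0,0],38],
    [[0,0,-15],[0,0,0],38],
    [[0,0,0],[0,0,0],38]
  ]
}}

```text
clock: 15.45
eef_pos: [0.5668, 0.1704, 0.2116]
tool_rot: [-0.051, 0.999, 0.003, 0.007]
wrist_force: [1.7, 0.2, -0.2]
gripper_width: 0.0417
```

```bash
python3 -c "
from h import *
go(shaker(.03,0,.2),96)"
```

```text
t 15.45 pos [0.5668 0.1704 0.2116] yaw 95.88 tilt [0.0145 0.0065] shift [  26.7 -360.8    9.5] rot [ 0.28  0.86 -0.12] F [ 1.7  0.2 -0.2] w 41.7 q [-0.58  0.37  0.29  1.78 -0.12  0.99  1.44]
```

>>> {"method": "play_rows", "body": {
  "motion": [
    [[1,-8,0],[0.1,0.3,0],38],
    [[1,-15,0],[0.1,0.3,0],38],
    [[1.5,-22,0],[0,0.2,0],38],
    [[1.5,-22,0],[0,0,0],38],
    [[1.5,-22,0],[0,0,0],38],
    [[1.5,-22,0],[0,0,0],38],
    [[1.5,-22,0],[0,0,0],38],
    [[1.5,-22,0],[0,0,0],38],
    [[1.5,-22,0],[0,0,0],38],
    [[1.5,-22,0],[0,0,0],38],
    [[1.5,-22,0],[0,0,0],38],
    [[1.5,-22,0],[0,0,0],38],
    [[1.5,-22,0],[0,0,0],38],
    [[1.5,-22,0],[0,0,0],38],
    [[1.5,-22,0],[0,0,0],38],
    [[1,-15,0],[0,0,0],38],
    [[1,-8,0],[0,0,0],38],
    [[0,0,0],[0,0,0],38]
  ]
}}

```text
clock: 17.25
eef_pos: [0.5582, -0.2002, 0.1969]
tool_rot: [-0.041, 0.999, -0.003, -0.018]
wrist_force: [0.4, 0.0, -0.4]
gripper_width: 0.0417
```

```bash
python3 -c "
from h import *
go(shaker(.03,0,.2),96)"
```

```text
t 17.25 pos [ 0.5582 -0.2002  0.1969] yaw 94.75 tilt [-0.0356 -0.0072] shift [-19.7   7.4  -3.8] rot [-0.22 -2.07 -1.25] F [ 0.4  0.  -0.4] w 41.7 q [-0.04  0.42  0.42  1.76 -0.17  1.03  2.09]
```

>>> {"method": "play_rows", "body": {
  "motion": [
    [[-6,3,-2],[-0.1,-0.7,0],38],
    [[-6,3,-2],[-0.1,-0.7,2],38],
    [[-6,1,0],[0,-0.7,4],38],
    [[0,0,0],[0,0,7],38],
    [[0,0,0],[0,0,8],38],
    [[0,0,0],[0,0,8],38],
    [[0,0,0],[0,0,8],38],
    [[0,0,0],[0,0,8],38],
    [[0,0,0],[0,0,8],38],
    [[0,0,0],[0,0,8],38],
    [[0,0,0],[0,0,8],38],
    [[0,0,0],[0,0,8],38],
    [[0,0,0],[0,0,8],38],
    [[0,0,0],[0,0,5],38],
    [[0,0,0],[0,0,0],38]
  ]
}}

```text
clock: 18.75
eef_pos: [0.5822, -0.1671, 0.199]
tool_rot: [0.691, 0.723, 0.007, -0.002]
wrist_force: [0.1, 0.0, 0.2]
gripper_width: 0.0418
```

```bash
python3 -c "
from h import *
go(shaker(.03,0,.2),-6.05)"
```

```text
t 18.75 pos [ 0.5822 -0.1671  0.199 ] yaw 2.65 tilt [0.0062 0.0135] shift [-23.8  -5.9  -1.4] rot [ 0.33 -0.79  8.7 ] F [0.1 0.  0.2] w 41.8 q [-0.34  0.49  0.77  1.77 -0.4   1.04  0.63]
```

>>> {"method": "play_rows", "body": {
  "motion": [
    [[-8,-2,0],[0.1,-0.3,3],38],
    [[-8,-2,0],[0.1,-0.3,3],38],
    [[-8,-2,0],[0.1,-0.2,2.7],38],
    [[0,0,0],[0,0,0],38],
    [[0,0,0],[0,0,0],38]
  ]
}}

```text
clock: 19.25
eef_pos: [0.5773, -0.1863, 0.1983]
tool_rot: [0.74, 0.673, 0.001, -0.001]
wrist_force: [0.2, -0.3, -0.0]
gripper_width: 0.0418
```

Run:
```python
from h import *
go(shaker(.03,0,.2),-6.05)
C=cam("top"); im,de=robot.read_camera("top"); Cw=cam("wrist"); iw,dw=robot.read_camera("wrist")
np.savez("top2.npz",im=im,de=de); np.savez("w4.npz",im=iw,de=dw)
cv2.imwrite("pics/w4.png",iw)
go(shaker(.03,0,.2),-6.05)
```

```text
t 19.25 pos [ 0.5773 -0.1863  0.1983] yaw -5.43 tilt [0.0012 0.0027] shift [-4.8  0.5 -1.7] rot [ 0.05 -0.16  0.62] F [ 0.2 -0.3 -0. ] w 41.8 q [-0.34  0.5   0.81  1.77 -0.42  1.05  0.53]
t 19.35 pos [ 0.5773 -0.1865  0.1984] yaw -5.46 tilt [0.0012 0.0025] shift [-4.7  0.5 -1.6] rot [ 0.05 -0.15  0.59] F [ 1.3  0.7 -0.4] w 41.6 q [-0.34  0.5   0.81  1.77 -0.42  1.05  0.53]
```

View pics/w4.png

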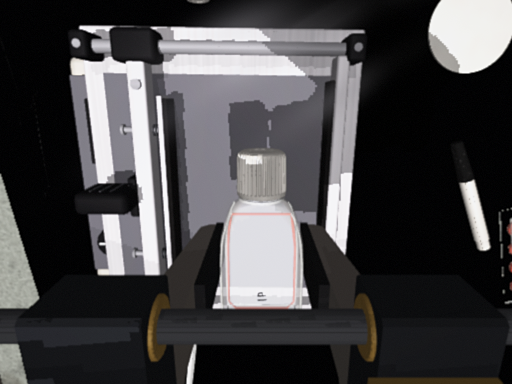

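The wrist view shows the flask level between the fingers, cap at (262,172) and pointing to the shaker's left. It sits midway between the pad (column ~170) and the back bar (column ~325). Descending.

>>> {"method": "play_rows", "body": {
  "motion": [
    [[-2,0,10],[0,0,0.3],38],
    [[-2,0,15],[0,0,0.3],38],
    [[-1,0,20],[0,-0.1,0],38],
    [[0,0,20],[0,0,0],38],
    [[0,0,15],[0,0,0],38],
    [[0,0,10],[0,0,0],38],
    [[0,0,5],[0,0,0],38],
    [[0,0,0],[0,0,0],38],
    [[0,0,0],[0,0,0],38]
  ]
}}

```text
clock: 20.25
eef_pos: [0.5759, -0.1911, 0.0942]
tool_rot: [0.743, 0.669, 0.0, -0.001]
wrist_force: [-0.1, -0.2, -0.7]
gripper_width: 0.042
```

```bash
python3 -c "
from h import *
go(shaker(.028,0,.0812),-6.05)"
```

```text
t 20.25 pos [ 0.5759 -0.1911  0.0942] yaw -6.02 tilt [-0.0014  0.0016] shift [ 0.1 -0.6 13. ] rot [-0.09 -0.08  0.03] F [-0.1 -0.2 -0.7] w 42.0 q [-0.26  0.63  0.72  1.84 -0.53  0.88  0.61]
```

>>> {"method": "play_rows", "body": {
  "motion": [
    [[0,0,3],[0,0,0],38],
    [[0,0,3],[0,0,0],38],
    [[0,0,3],[0,0,0],38],
    [[0,0,1.5],[0,0,0],38],
    [[0,0,0.5],[0,0,0],38],
    [[0,0,0],[0,0,0],38]
  ]
}}

```text
clock: 20.85
eef_pos: [0.5776, -0.1913, 0.0846]
tool_rot: [0.743, 0.669, 0.002, 0.001]
wrist_force: [-0.3, 0.2, -0.4]
gripper_width: 0.042
```

```bash
python3 -c "
from h import *
go(shaker(.028,0,.0812),-6.05)"
```

```text
t 20.85 pos [ 0.5776 -0.1913  0.0846] yaw -6.0 tilt [0.003  0.0012] shift [ 0.1 -2.3  3.4] rot [ 0.16 -0.09  0.05] F [-0.3  0.2 -0.4] w 42.0 q [-0.25  0.65  0.71  1.84 -0.55  0.86  0.62]
```

>>> {"method": "play_rows", "body": {
  "motion": [
    [[0,0,1.5],[0.1,0,0],38],
    [[0,0,1],[0,0,0],38],
    [[0,0,1],[0,0,0],38],
    [[0,0,0],[0,0,0],38]
  ]
}}

```text
clock: 21.25
eef_pos: [0.5779, -0.1913, 0.0811]
tool_rot: [0.743, 0.669, 0.001, -0.0]
wrist_force: [-0.7, -0.1, 0.7]
gripper_width: 0.0418
```

```bash
python3 -c "
from h import *
go(shaker(.028,0,.0812),-6.05)
go(shaker(.028,0,.0812),-6.05)"
```

```text
t 21.25 pos [ 0.5779 -0.1913  0.0811] yaw -6.0 tilt [0.0015 0.0014] shift [ 0.1 -2.5 -0.1] rot [ 0.08 -0.09  0.05] F [-0.7 -0.1  0.7] w 41.8 q [-0.25  0.65  0.71  1.84 -0.55  0.85  0.63]
t 21.25 pos [ 0.5779 -0.1913  0.0811] yaw -6.0 tilt [0.0015 0.0014] shift [ 0.1 -2.5 -0.1] rot [ 0.08 -0.09  0.05] F [-0.7 -0.1  0.7] w 41.8 q [-0.25  0.65  0.71  1.84 -0.55  0.85  0.63]
```

Touching down at the expected height. Opening, then rising straight up.

>>> {"method": "play_rows", "body": {
  "motion": [
    [[0,0,0],[0,0,0],44],
    [[0,0,0],[0,0,0],48],
    [[0,0,0],[0,0,0],54],
    [[0,0,0],[0,0,0],60],
    [[0,0,0],[0,0,0],62],
    [[0,0,0],[0,0,0],62],
    [[0,0,-5],[0,0,0],62],
    [[0,0,-10],[0,0,0],62],
    [[0,0,-20],[0,0,0],62],
    [[0,0,-25],[0,0,0],62],
    [[0,0,-25],[0,0,0],62],
    [[0,0,-25],[0,0,0],62],
    [[0,0,-15],[0,0,0],62],
    [[0,0,0],[0,0,0],62]
  ]
}}

```text
clock: 22.65
eef_pos: [0.5777, -0.1925, 0.2151]
tool_rot: [0.744, 0.669, 0.002, 0.001]
wrist_force: [-0.3, -0.5, -0.6]
gripper_width: 0.062
```

Run:
```python
from h import *
go(shaker(-.093,.0,.094),84)
C=cam("wrist"); im,de=robot.read_camera("wrist"); np.savez("w5.npz",im=im,de=de)
cv2.imwrite("pics/w5.png",im)
```

```text
t 22.65 pos [ 0.5777 -0.1925  0.2151] yaw -6.09 tilt [0.0035 0.0007] shift [   1.1 -123.9  120.6] rot [ 0.1  -0.2  89.91] F [-0.3 -0.5 -0.6] w 62.0 q [-0.34  0.49  0.83  1.75 -0.4   1.08  0.52]
```

View pics/w5.png

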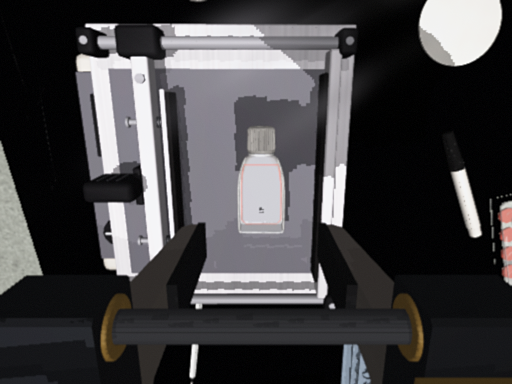

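The flask stands flat between the bars at (261,195), parallel to them. Pad edge is at column ~170, back bar at ~322. Turning back to the fin.

>>> {"method": "play_rows", "body": {
  "motion": [
    [[0,-15,0],[0,0,0],62],
    [[0,-22,0],[0,0,0],62],
    [[0,-22,0],[0,0,0],62],
    [[0,-22,0],[0,0,0],62],
    [[0,-22,0],[0,0,0],62],
    [[0,-18,0],[0,0,0],50],
    [[0,0,0],[0,0,-5],50],
    [[0,0,0],[0,0,-8],50],
    [[0,0,0],[0,0,-8],50],
    [[0,0,0],[0,0,-8],50],
    [[0,0,0],[0,0,-8],50],
    [[0,0,0],[0,0,-8],50],
    [[0,0,0],[0,0,-8],50],
    [[0,0,0],[0,0,-8],50],
    [[0,0,0],[0,0,-8],50],
    [[0,0,0],[0,0,-8],50],
    [[0,0,0],[0,0,-8],50],
    [[0,0,0],[0,0,-6],50],
    [[0,0,0],[0,0,0],50]
  ]
}}

```text
clock: 24.6
eef_pos: [0.4358, -0.1708, 0.1912]
tool_rot: [0.01, 1.0, 0.003, -0.02]
wrist_force: [-0.7, -0.2, -1.4]
gripper_width: 0.0502
```

```bash
python3 -c "
from h import *
go([.4551,-.1775,.15],83.95)"
```

```text
t 24.6 pos [ 0.4358 -0.1708  0.1912] yaw 88.9 tilt [-0.0404  0.0072] shift [-21.1  -6.6  40.4] rot [ 0.27 -2.34  4.96] F [-0.7 -0.2 -1.4] w 50.2 q [-0.22  0.22  0.6   2.06 -0.15  0.94  2.01]
```

>>> {"method": "play_rows", "body": {
  "motion": [
    [[-6,-2,5],[0.1,-0.8,2],50],
    [[-7,-2,10],[0.1,-0.8,2],50],
    [[-7,-2,12],[0.1,-0.7,1],50],
    [[0,0,8],[0,0,0],50],
    [[0,0,3],[0,0,0],50],
    [[0,0,0],[0,0,0],50]
  ]
}}

```text
clock: 25.2
eef_pos: [0.4541, -0.1778, 0.1476]
tool_rot: [0.063, 0.998, -0.001, -0.001]
wrist_force: [-0.4, 0.2, 1.0]
gripper_width: 0.0502
```

```bash
python3 -c "
from h import *
go([.4551,-.1775,.093],83.95)"
```

```text
t 25.2 pos [ 0.4541 -0.1778  0.1476] yaw 82.74 tilt [-0.0028 -0.0013] shift [-1.1  0.5 54.5] rot [-0.09 -0.15 -1.21] F [-0.4  0.2  1. ] w 50.2 q [-0.19  0.31  0.59  2.08 -0.23  0.81  1.98]
```

>>> {"method": "play_rows", "body": {
  "motion": [
    [[-1,0.5,8],[0,0,-0.7],50],
    [[0,0,12],[0,0,-0.5],50],
    [[0,0,12],[0,0,0],50],
    [[0,0,12],[0,0,0],50],
    [[0,0,9],[0,0,0],50],
    [[0,0,0],[0,0,0],50],
    [[0,0,0],[0,0,0],50]
  ]
}}

```text
clock: 25.9
eef_pos: [0.4548, -0.1773, 0.0897]
tool_rot: [0.053, 0.999, -0.001, -0.002]
wrist_force: [0.2, 0.6, 0.2]
gripper_width: 0.05
```

```bash
python3 -c "
from h import *
go([.4551,-.1775,.093],83.95)"
```

```text
t 25.9 pos [ 0.4548 -0.1773  0.0897] yaw 83.98 tilt [-0.0032 -0.0011] shift [-0.3 -0.2 -3.3] rot [-0.08 -0.18  0.03] F [0.2 0.6 0.2] w 50.0 q [-0.14  0.41  0.53  2.12 -0.32  0.69  2.07]
```

>>> {"method": "play_rows", "body": {
  "motion": [
    [[0,0,-2],[0,0,0],10],
    [[0,0,-1],[0,0,0],10],
    [[0,0,0],[0,0,0],10],
    [[0,0,0],[0,0,0],10],
    [[0,0,0],[0,0,0],10],
    [[-6,0,0],[0,0,0],10],
    [[-9,0,0],[0,-0.2,0],10],
    [[-9,0,0],[0,-0.2,0],10],
    [[-9,0,0],[0,-0.2,0],10],
    [[-9,0,0],[0,-0.2,0],10],
    [[0,0,0],[0,0,0],10]
  ]
}}

```text
clock: 27.0
eef_pos: [0.49, -0.1818, 0.0942]
tool_rot: [0.054, 0.999, 0.002, -0.002]
wrist_force: [3.6, -0.3, -4.1]
gripper_width: 0.0174
```

```bash
python3 -c "
from h import *
go(shaker(-.01,0,.093),83.95)"
```

```text
t 27.0 pos [ 0.49   -0.1818  0.0942] yaw 83.86 tilt [-0.003   0.0037] shift [-47.9  -0.    1. ] rot [ 0.19 -0.19 -0.08] F [ 3.6 -0.3 -4.1] w 17.4 q [-0.13  0.46  0.52  2.03 -0.34  0.74  2.07]
```

>>> {"method": "play_rows", "body": {
  "motion": [
    [[-5,0,0],[0,-0.1,0],10],
    [[-5,0,0],[0,-0.1,0],10],
    [[-5,0,0],[0,-0.1,0],10],
    [[-4,0,0],[0,-0.1,0],10],
    [[-4,0,0],[0,-0.1,0],10],
    [[-4,0,0],[0,-0.1,0],10],
    [[-4,0,0],[0,-0.1,0],10],
    [[-4,0,0],[0,-0.1,0],10],
    [[-4,0,0],[0,-0.1,0],10],
    [[-4,0,0],[0,-0.1,0],10],
    [[0,0,0],[0,0,0],10]
  ]
}}

```text
clock: 28.1
eef_pos: [0.5182, -0.1848, 0.0942]
tool_rot: [0.052, 0.999, 0.005, -0.008]
wrist_force: [1.5, 1.6, -1.9]
gripper_width: 0.0178
```

Run:
```python
from h import *
go(shaker(-.01,0,.093),83.95)
C=cam("wrist"); im,de=robot.read_camera("wrist"); np.savez("w6.npz",im=im,de=de)
iw=im[150:320,90:420]
t=cam("top"); it,dt=robot.read_camera("top"); np.savez("top3.npz",im=it,de=dt)
cv2.imwrite("pics/w6.png",np.hstack([cv2.resize(iw,(500,258)), cv2.resize(it[175:280,270:380],(270,258),interpolation=2)]))
```

```text
t 28.1 pos [ 0.5182 -0.1848  0.0942] yaw 84.0 tilt [-0.0158  0.0118] shift [-19.5  -0.2   0.9] rot [ 0.58 -0.97  0.05] F [ 1.5  1.6 -1.9] w 17.8 q [-0.12  0.5   0.52  1.95 -0.35  0.79  2.06]
```

View pics/w6.png

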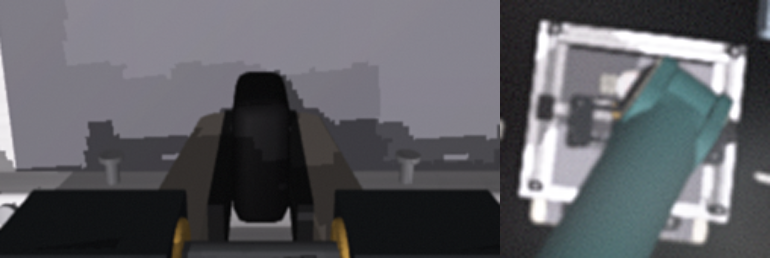

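The wrist crop shows only the fin between the fingers, and the arm hides the flask in the top view. The earlier picture w5 shows both bars, so I'll measure the gap there, in one camera frame.

Run:
```python
from h import *
# rebuild w5 camera pose: TCP [.5777,-.1925,.2151], q from the move report refined by go()
c=robot.calibration("wrist"); D=np.load("w5.npz"); im,de=D["im"],D["de"]
y=np.radians(-6.09); z=np.array([.0035,.0007,-1]); z/=np.linalg.norm(z); Y=np.array([np.cos(y),np.sin(y),0]); Y-=z*(Y@z); Y/=np.linalg.norm(Y)
T=np.eye(4); T[:3,:3]=np.c_[np.cross(Y,z),Y,z]; T[:3,3]=[.5777,-.1925,.2151]; T=T@np.array(c["T_tool_cam"])
C=(np.array(c["K"]),np.array(c["dist"]),T[:3,:3],T[:3,3])
a=-.1055; o=np.array([.5475,-.188])
g=cv2.cvtColor(im,cv2.COLOR_BGR2GRAY).astype(float)
vv,uu=np.mgrid[0:384,0:512]; uv=np.c_[uu.ravel(),vv.ravel()]
P=pts(C,uv,de); X=((P[:,:2]-o)@[np.cos(a),np.sin(a)]).reshape(g.shape); Yv=((P[:,:2]-o)@[-np.sin(a),np.cos(a)]).reshape(g.shape); Z=P[:,2].reshape(g.shape)
for r in (110,140,180,200):
    print("row",r,"y",Yv[r,250].round(3))
    for s in (range(160,192,2),range(308,346,2)):
        print([(u,int(g[r,u]),int(X[r,u]*1000),int(Z[r,u]*1000)) for u in s])
# flask sides at mid height row 195
print("flask",[(u,int(g[195,u]),int(X[195,u]*1000),int(Z[195,u]*1000)) for u in list(range(232,244,1))+list(range(280,290,1))])
```

```text
row 110 y 0.065
[(160, 128, -60, 77), (162, 249, -51, 103), (164, 240, -49, 102), (166, 47, -47, 103), (168, 46, -46, 103), (170, 37, -44, 102), (172, 35, -45, 94), (174, 37, -45, 87), (176, 46, -45, 81), (178, 75, -44, 76), (180, 82, -42, 76), (182, 82, -40, 76), (184, 91, -39, 74), (186, 138, -37, 76), (188, 136, -36, 73), (190, 134, -33, 75)]
[(308, 89, 73, 76), (310, 89, 74, 77), (312, 90, 76, 76), (314, 91, 78, 75), (316, 90, 80, 75), (318, 58, 80, 84), (320, 51, 80, 95), (322, 53, 81, 102), (324, 52, 82, 102), (326, 64, 84, 104), (328, 143, 86, 102), (330, 171, 87, 102), (332, 172, 89, 100), (334, 171, 30, 384), (336, 170, 92, 102), (338, 139, 94, 100), (340, 170, 102, 75), (342, 171, 103, 75), (344, 168, 105, 75)]
row 140 y 0.04
[(160, 72, -60, 85), (162, 104, -60, 77), (164, 248, -51, 102), (166, 250, -50, 102), (168, 62, -48, 101), (170, 32, -46, 103), (172, 20, -45, 100), (174, 17, -44, 96), (176, 16, -44, 89), (178, 26, -45, 80), (180, 62, -44, 75), (182, 66, -42, 76), (184, 72, -40, 76), (186, 81, -39, 75), (188, 127, -37, 75), (190, 133, -35, 76)]
[(308, 80, 74, 75), (31
[... 1572 characters left out ...]
), (322, 126, 84, 101), (324, 249, 86, 102), (326, 246, 88, 102), (328, 245, 90, 101), (330, 246, 91, 103), (332, 223, 93, 102), (334, 238, 101, 74), (336, 242, 103, 75), (338, 244, 105, 75), (340, 243, 107, 75), (342, 249, 109, 74), (344, 109, 131, 0)]
flask [(232, 134, 2, 76), (233, 134, 3, 76), (234, 134, 4, 77), (235, 131, 5, 76), (236, 132, 6, 76), (237, 165, 8, 97), (238, 200, 9, 100), (239, 181, 10, 101), (240, 210, 11, 101), (241, 199, 12, 101), (242, 194, 13, 101), (243, 206, 14, 101), (280, 200, 47, 101), (281, 197, 48, 100), (282, 202, 49, 101), (283, 190, 50, 100), (284, 178, 50, 100), (285, 103, 53, 75), (286, 70, 54, 76), (287, 73, 55, 75), (288, 73, 56, 75), (289, 87, 57, 76)]
```

The gap at release was about 126 mm, so pad contact with the flask against the back bar needs 82 mm of travel, and 85 mm for a snug hold. I have done 64, so 21 remain.

>>> {"method": "play_rows", "body": {
  "motion": [
    [[-3,0,0],[0.2,-0.3,0],10],
    [[-4,0,0],[0.2,-0.3,0],10],
    [[-4,0,0],[0.1,-0.3,0],10],
    [[-4,0,0],[0,-0.2,0],10],
    [[-3,0,0],[0,-0.1,0],10],
    [[0,0,0],[0,0,0],10]
  ]
}}

```text
clock: 28.8
eef_pos: [0.528, -0.1859, 0.0942]
tool_rot: [0.054, 0.999, 0.003, -0.006]
wrist_force: [2.2, -0.1, -1.5]
gripper_width: 0.0177
```

```bash
python3 -c "
from h import *
go(shaker(-.0085,0,.093),83.95)"
```

```text
t 28.8 pos [ 0.528  -0.1859  0.0942] yaw 83.85 tilt [-0.0111  0.0071] shift [-11.1  -0.    1.1] rot [ 0.34 -0.68 -0.09] F [ 2.2 -0.1 -1.5] w 17.7 q [-0.12  0.52  0.52  1.94 -0.35  0.79  2.06]
```

>>> {"method": "play_rows", "body": {
  "motion": [
    [[-3,0,0],[0.1,-0.2,0],10],
    [[-4,0,0],[0.1,-0.2,0],10],
    [[-4,0,0],[0.1,-0.2,0],10],
    [[0,0,0],[0,0,0],10]
  ]
}}

```text
clock: 29.2
eef_pos: [0.5349, -0.1867, 0.0942]
tool_rot: [0.054, 0.999, 0.002, -0.005]
wrist_force: [1.6, -0.1, -1.4]
gripper_width: 0.0182
```

```bash
python3 -c "
from h import *
go(shaker(-.0085,0,.093),83.95)"
```

```text
t 29.2 pos [ 0.5349 -0.1867  0.0942] yaw 83.79 tilt [-0.0092  0.0041] shift [-4.2  0.   1.2] rot [ 0.18 -0.55 -0.16] F [ 1.6 -0.1 -1.4] w 18.2 q [-0.12  0.52  0.52  1.92 -0.35  0.8   2.05]
```

>>> {"method": "play_rows", "body": {
  "motion": [
    [[-2.5,0,0],[0,-0.1,0],10],
    [[0,0,0],[0,0,0],10]
  ]
}}

```text
clock: 29.4
eef_pos: [0.5364, -0.1868, 0.0942]
tool_rot: [0.054, 0.999, 0.002, -0.005]
wrist_force: [-0.4, -0.3, -0.9]
gripper_width: 0.0177
```

>>> {"method": "play_rows", "body": {
  "motion": [
    [[-2.5,0,0],[0,-0.1,0],10],
    [[0,0,0],[0,0,0],10]
  ]
}}

```text
clock: 29.6
eef_pos: [0.538, -0.187, 0.0942]
tool_rot: [0.054, 0.999, 0.002, -0.005]
wrist_force: [-1.0, 0.5, 0.4]
gripper_width: 0.0177
```

Run:
```python
from h import *
go(shaker(-.0085,0,.093),83.95)
im,de=robot.read_camera("scene"); C=cam("scene")
u=proj(C,[shaker(.06,0,.09)])[0].astype(int); print(u)
x,y=u; cv2.imwrite("pics/s1.png",cv2.resize(im[y-45:y+45,x-60:x+60],(800,600),interpolation=cv2.INTER_CUBIC))
```

```text
t 29.6 pos [ 0.538  -0.187   0.0942] yaw 83.78 tilt [-0.0096  0.0054] shift [-1.1  0.   1.2] rot [ 0.25 -0.58 -0.17] F [-1.   0.5  0.4] w 17.7 q [-0.12  0.53  0.51  1.91 -0.36  0.8   2.05]
[293 213]
```

View pics/s1.png

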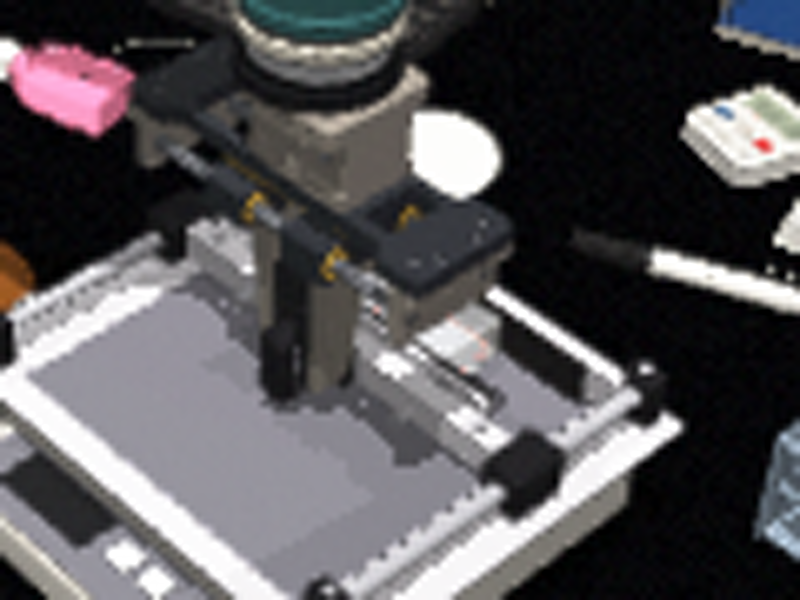

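>>> {"method": "play_rows", "body": {
  "motion": [
    [[-2,0,0],[0.1,-0.2,0],10],
    [[0,0,0],[0,0,0],10],
    [[0,0,0],[0,0,0],10]
  ]
}}

```text
clock: 29.95
eef_pos: [0.5388, -0.1871, 0.0942]
tool_rot: [0.054, 0.999, 0.002, -0.004]
wrist_force: [-3.6, -0.2, 2.8]
gripper_width: 0.018
```

```bash
python3 -c "
from h import *
go(shaker(-.0085,0,.093),83.95)
F=[]
for i in range(8): robot.read_camera('top'); F.append(robot.state()['wrist_force'])
print(np.mean(F,0),np.std(F,0))"
```

```text
t 29.95 pos [ 0.5388 -0.1871  0.0942] yaw 83.78 tilt [-0.0086  0.0041] shift [-0.2 -0.   1.2] rot [ 0.18 -0.51 -0.17] F [-3.6 -0.2  2.8] w 18.0 q [-0.12  0.53  0.51  1.91 -0.36  0.8   2.05]
[-2.95613802  0.04768833  2.61972239] [0.67027239 0.67279699 0.5297829 ]
```

Resistance rose (Fx from +1.6 to -3.0), so the spring is engaged. I'll let go, rise, and check from above.

>>> {"method": "play_rows", "body": {
  "motion": [
    [[0,0,0],[0,0,0],25],
    [[0,0,0],[0,0,0],40],
    [[0,0,0],[0,0,0],50],
    [[0,0,0],[0,0,0],50],
    [[0,0,-8],[0,0,0],50],
    [[0,0,-15],[0,0,0],50],
    [[0,0,-25],[0,0,0],50],
    [[0,0,-25],[0,0,0],50],
    [[0,0,-25],[0,0,0],50],
    [[0,0,-25],[0,0,0],50],
    [[-15,0,-15],[0,0,0],50],
    [[-20,0,0],[0,0,0],50],
    [[-20,0,0],[0,0,0],50],
    [[-20,0,0],[0,0,0],50],
    [[-20,0,0],[0,0,0],85],
    [[-15,0,0],[0,0,0],85],
    [[0,0,0],[0,0,0],85],
    [[0,0,0],[0,0,0],85]
  ]
}}

```text
clock: 32.15
eef_pos: [0.6562, -0.2016, 0.2569]
tool_rot: [0.056, 0.998, 0.001, 0.006]
wrist_force: [-0.6, 0.1, -0.3]
gripper_width: 0.08
```

Run:
```python
from h import *
go(shaker(.09,0,.23),84)
C=cam("wrist"); im,de=robot.read_camera("wrist"); np.savez("w7.npz",im=im,de=de)
a=-.1055; o=np.array([.5475,-.188]); vv,uu=np.mgrid[0:384,0:512]; uv=np.c_[uu.ravel(),vv.ravel()]
P=pts(C,uv,de); X=((P[:,:2]-o)@[np.cos(a),np.sin(a)]).reshape(de.shape)*1000; Y=((P[:,:2]-o)@[-np.sin(a),np.cos(a)]).reshape(de.shape)*1000; Z=P[:,2].reshape(de.shape)*1000
g=cv2.cvtColor(im,cv2.COLOR_BGR2GRAY)
for yy in (-60,-25,0,25,62):
    k=(abs(Y-yy)<1.2)&(X>-20)&(X<100)&(Z>60)&(Z<120); i=np.argsort(X[k])
    print(yy,[(round(float(x),1),int(z),int(b)) for x,z,b in zip(X[k][i],Z[k][i],g[k][i])][::4])
cv2.imwrite("pics/w7.png",cv2.resize(im[60:260,100:400],(800,533),interpolation=cv2.INTER_CUBIC))
```

```text
t 32.15 pos [ 0.6562 -0.2016  0.2569] yaw 83.6 tilt [0.0119 0.0013] shift [19.9  1.9 26.7] rot [ 0.15  0.67 -0.4 ] F [-0.6  0.1 -0.3] w 80.0 q [-0.14  0.53  0.58  1.5  -0.31  1.19  1.95]
-60 [(-20.0, 76, 146), (-18.4, 74, 149), (-16.5, 75, 149), (-15.4, 76, 148), (-13.8, 75, 149), (-12.8, 75, 149), (-11.9, 75, 149), (-10.1, 75, 150), (-9.0, 77, 150), (-7.4, 75, 149), (-6.4, 76, 152), (-0.1, 75, 138), (3.6, 75, 132), (9.1, 101, 198), (10.2, 103, 241), (11.9, 104, 245), (13.6, 103, 245), (15.4, 104, 245), (16.2, 103, 245), (18.0, 103, 245), (18.9, 103, 245), (20.6, 102, 246), (21.5, 103, 239), (22.4, 103, 194), (26.4, 76, 93), (29.5, 103, 247), (31.2, 103, 249), (32.1, 101, 188), (33.1, 102, 93), (34.8, 103, 67), (35.8, 102, 66), (37.1, 75, 80), (39.0, 75, 99), (41.0, 77, 100), (42.0, 75, 97), (43.9, 77, 138), (45.9, 77, 152), (47.0, 74, 151), (48.9, 76, 150), (51.0, 76, 148), (53.1, 74, 149), (55.0, 76, 148), (57.1, 75, 147), (59.0, 76, 148), (60.1, 75, 147), (61.2, 74, 147), (63.1, 76, 147), (65.2, 75, 147), (67.1, 77, 146), (69.3, 76, 145), (71.4, 76, 146), (72.5, 75, 146), (74.5, 7
[... 4606 characters left out ...]
2, 103, 246), (32.0, 103, 241), (32.9, 102, 148), (33.8, 102, 86), (35.6, 102, 89), (36.6, 101, 93), (38.9, 75, 112), (40.8, 75, 115), (42.8, 75, 114), (44.8, 75, 146), (46.8, 75, 154), (48.8, 75, 150), (49.8, 74, 150), (51.7, 76, 149), (52.8, 75, 147), (54.7, 77, 147), (55.8, 76, 146), (57.7, 77, 144), (59.7, 77, 143), (61.9, 76, 142), (63.9, 76, 141), (66.1, 75, 141), (68.1, 76, 140), (70.1, 76, 139), (71.3, 74, 138), (73.1, 77, 139), (74.3, 76, 137), (75.5, 75, 139), (77.4, 76, 139), (78.5, 76, 139), (80.5, 98, 10), (80.6, 90, 15), (81.1, 101, 24), (82.9, 102, 20), (84.8, 102, 204), (86.6, 103, 249), (88.7, 102, 247), (89.8, 102, 247), (90.8, 102, 248), (92.5, 103, 247), (93.7, 102, 230)]
```

View pics/w7.png

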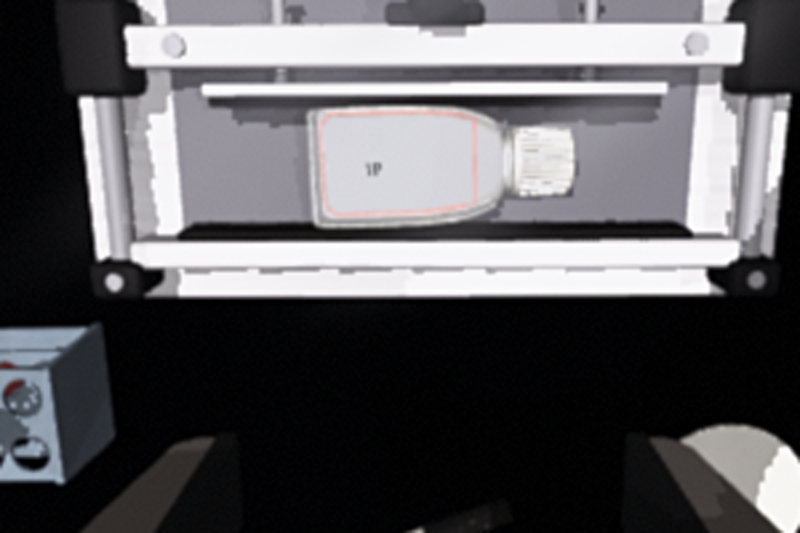

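The flask lies flat and parallel, centred at about (440,165) in the picture, with the pad on its front side and the back bar on its rear. Pad face is about 36.7 mm and back face 80.4 mm, so the gap is 43.7 mm for a 44 mm flask. The spacing between bar and pad shrank from about 8.5 to 6.2 mm, so the spring is in about 2.3 mm, or roughly 2.3 N. Handing in.

```bash
python3 -c "
from h import *
print(robot.job_done())
go(shaker(.09,0,.23),84)"
```

```text
the job is handed in; nothing more can be done
None
the job is handed in; nothing more can be done
```

The flask is loaded and the job is handed in, at about 32 s on the robot's clock against the 67 s limit. I drew the clamp bar back about 92 mm and set the flask flat and centred between the bars, cap to the shaker's left. Then I slid the bar up about 85 mm, let go and moved the arm clear above.

**Last checks, from the wrist camera and the arm's travel:**
- The pad-to-back-bar gap is about 43.7 mm for the 44 mm flask, which lies level, parallel to the bars and in the middle.
- The spring pad is in about 2.3 mm by the image and 2.6 mm by the bar's travel. That is roughly 2.3–2.5 N, well under the flask's 12 N limit.

**Not fully settled:**
- **Camera disagreement:** the top and wrist cameras differed by about 4 mm along the shaker's depth, so I took the final gap from the wrist camera alone.
- **Fin contact:** on the first approach to the fin the arm was about 15 mm off sideways, and the force readings suggest a finger touched the fin at about 4 N. I corrected this before gripping.
- **Tilt in carrying:** the flask tilted by up to about 2° while being carried. It was back within about 0.1° when set down.
- **Grip force:** the fingers read 41.7 mm on the 44 mm flask. The gripper's force is fixed at about 30 N, under the flask's 45 N limit.
- **Other things on the bench:** I did not measure them again at the end. I kept clear of them and saw nothing displaced in the views I had.

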